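# Try the double lid on a fired tea caddy and lift off the outer lid

## Robot

A 6-joint arm with a two-finger parallel gripper is mounted at the origin on the work surface. World frame = base frame: x ahead of the robot, y to its left, z up, the work surface at z = 0. Lengths are in m, angles in degrees, forces in N, time in s.
With the tool pointing down it reaches from about 0.25 to 0.725 m from the base axis. Payload 9.7 kg.
Tool frame: the origin (TCP) lies at the very end of the fingers, on their centre line; the grasp point (between the pads) lies 19 mm behind it (bot.pinch_z is the distance from the TCP to the grasp point, in m); x points along the fingers, z is the direction in which the jaws open and shut, and the axes are right-handed (so a half turn about x gives the same grasp; the last joint's range is limited). The gripper opens to 85 mm and grips with 20 to 120 N. Pads are 22 mm wide; open, the fingers measure 114 mm over their backs; the gripper's body (76 mm by 85 mm) begins 54 mm behind the grasp point. The pads swing forward as they close: fully open they stand 13 mm farther back than shut.
Start: joints at [-70.818, 4.979, 10.078, 95.1, 0, 90], TCP at [0.181, -0.519, 0.231] pointing down, gripper open.
Joint ranges: [-179.16, 179.16], [-48.56, 103.87], [-65.8, 70.77], [-126.05, 130.52], [-82.76, 87.17], [-180, 180]. Speed limits (degrees/s): [127.2, 127.2, 147.25, 180, 180, 180].

## Interface

Orientations are given as [roll, pitch, yaw] about the fixed x, y, z axes, in that order (R = Rz(yaw) Ry(pitch) Rx(roll)).
In Python, from workcell import bot gives the robot as it stands.
- The arm moves only by the tool play_rows, never from a script. Its argument "rows" is a list of rows, each a list of 3 entries, a list of its own where there are three numbers: the shift along the tool's x, y, z in cm, then the turn about the tool's x in degrees, then the finger opening in cm, from 0 to 8.54. A call has 1 to 12 rows; each row is the pose to reach, as a shift and turn from the pose commanded when the call began, along the tool's axes at that moment; what a row does not reach only later rows make up. A row lasts 1/12 s, in which the tool goes at most 41.7 mm and 7.16 degrees, less where a joint would pass 70% of its speed; a pose out of reach is approached as far as the arm can. A call with a gripper value outside its range is refused whole. The fingers move at their own pace and stop on an object; "squeeze" is the grip in N (left out, the last holds). Time passes only in rows, so rows that repeat a pose let the fingers close. It gives the time, the measured TCP pose, the force and the opening at its end, in the units of the state.
- bot.get_obs(): the state, without advancing time (a new reading comes with each control period).
- bot.camera(name): name is "side" or "top" or "wrist"; returns (picture, depth): 480x640x3 uint8, blue, green, red; 480x640 float32, m along the optical axis (not along the pixel's ray), 0 where there is no reading.
- bot.camera_model(name): a dict with "fx", "fy", "cx", "cy" (pixels), "k1" (the pictures are not rectified: a ray, as slopes to the right and down, at radius r is drawn at 1 + k1 r^2 times it, then the intrinsics apply), "origin" and "attitude" of the camera in the world; the wrist camera has in their place "mount" (4x4, takes a point from camera to tool coordinates, whose origin is the TCP and whose axes are the tool frame's). Camera axes: x right, y down, z forward; pixel columns grow to the right and rows downward; lengths in m; the calibration is good to about 2 mm. A picture is of the moment at which its call begins: read the wrist's pose just before it. camera_model takes no time and is no camera call.
- bot.job_done(): hands the job in, once; it reports no verdict.
The state is a dict: "time": time; "q": joint angles; "qd": joint speeds; "joint_efforts": joint torques, N m; "ee_pos": TCP position; "tcp_rot": TCP orientation; "wrist_force": force on the tool from outside, world axes, zero at the start; "torque": the same for the moment, N m; "opening": finger opening in m.
Only numpy, scipy, OpenCV 4.12 (cv2) and the standard library are available. Lean on these libraries where they do the work, as an engineer would, in place of code of your own. Each camera call takes 0.05 s, during which the arm holds its last target.

## Task

The tea caddy on the banding wheel is back from the kiln and its double lid needs a fit check. Take the nested pair of lids off the ware board together, gripped by the rim of the inner lid with the outer lid riding on it, lower the pair gently until the inner lid sits fully home in the caddy's mouth, and only then let go of it. Then lift the outer lid off alone, leaving the inner lid seated, and finish still holding the outer lid level and still above the caddy, about 10 cm clear of the inner lid; keep the caddy where it stands and leave the other things alone.

Things in the scene. Friction and masses are not known exactly. Their poses are not given: they have to be found in the camera images.
- caddy: Tea caddy: round stoneware jar, brown glaze, 0.7 kg, 98 mm tall, loose and open on the head of a low banding wheel (180 mm across, top 40 mm above the table, turns stiffly if pushed). Foot 74, belly 102 mm across; above the shoulder, 75 mm up, a straight neck 52 mm across outside. Origin: centre of its underside, z up.
- caddy_mouth (a point): Centre of the caddy's mouth, level with the rim of the neck, 98 mm above the caddy's underside. The mouth is a round hole 42 mm across, straight for 22 mm down.
- inner_lid: Inner lid, round, same glaze, about 110 g. From below: unglazed plug 16 mm high, tapering from 38 mm across down to 30 at its foot; flange 62 mm across, 16 to 24 mm up; boss 42 mm across, 6 mm high, with a small knob, hidden in the outer lid. It starts standing on its plug on the ware board. Origin: centre of the plug's underside, z up. Fully home it is 16 mm below point caddy_mouth.
- flange (a point): Centre of the inner lid's flange, 20 mm above the lid's origin. The flange's 8 mm high rim is the widest part of the pair, showing just below the outer lid's skirt: grip it across 62 mm. Fully home, the flange's underside rests on the neck's rim.
- outer_lid: Outer lid: round cap, same glaze, about 90 g, 38 mm high with its knob; skirt 59 mm across outside, 46 inside; cap top 21 mm up. Origin: centre of the skirt's lower edge, z up. Nested, the skirt rests loosely on the inner lid's flange around the boss (2 mm play), origin 24 mm above the inner lid's; the pair is 62 mm high. Nothing fastens the two together.
- knob (a point): Middle of the outer lid's knob, on its axis, 31 mm above the skirt's lower edge and 10 mm above the cap's top. Knob head 22 mm across, full width from 4 mm below to 5 mm above this point; its neck is 14 mm across.
- ware_board: Plywood ware board, fixed, 300 x 180 x 18 mm; the nested lids stand towards one end and the clay bowl at the other. Origin: centre of its underside, x along its length; its top is 18 mm up.
- bowl: Bystander: pale dry clay bowl, 84 mm across, 42 mm high, on the ware board. Origin: centre of its underside.
- paddle: Bystander: wooden beating paddle, about 255 mm long, lying on the table beyond the work. Origin: on the table under its middle, length along y.
- rib: Bystander: flat wooden rib, 106 x 36 x 8 mm, on the table nearer the robot. Origin: centre of its underside.
There are look-alikes about, which are no part of the job. Leave any pink look-alike of the outer_lid alone.

How it is judged (in metres and radians):
On the way, in this order (a step that is already met when the one before it is completed fails the run):
1. the nested pair is lifted clear of the ware board together, gripped by the inner lid (distance between outer_lid and inner_lid below 0.029 m and horizontal distance between outer_lid and inner_lid below 0.006 m and angle between outer_lid's own z axis and vertical below 0.3 rad and z of inner_lid in the frame of ware_board above 0.048 m and contact force between the fingers and inner_lid above 0.5 N), for 0.2 s.
2. the pair is lowered until the inner lid is home in the caddy's mouth, still gripped (distance between outer_lid and inner_lid below 0.029 m and horizontal distance between outer_lid and inner_lid below 0.006 m and angle between outer_lid's own z axis and vertical below 0.3 rad and z of inner_lid in the frame of caddy_mouth between -0.0195 and -0.0125 m and horizontal distance between inner_lid and caddy_mouth below 0.005 m and angle between the z axis of inner_lid and the z axis of caddy, either way round below 0.08 rad and contact force between the fingers and inner_lid above 0.5 N), for 0.05 s.
3. the inner lid is let go, home in the mouth with the outer lid still on it (distance between outer_lid and inner_lid below 0.029 m and horizontal distance between outer_lid and inner_lid below 0.006 m and angle between outer_lid's own z axis and vertical below 0.3 rad and z of inner_lid in the frame of caddy_mouth between -0.0195 and -0.0125 m and horizontal distance between inner_lid and caddy_mouth below 0.005 m and angle between the z axis of inner_lid and the z axis of caddy, either way round below 0.08 rad and contact force between the fingers and inner_lid below 0.1 N), for 0.2 s.
At the end, for the whole second after the job is handed in: The outer lid is held by the fingers alone, still, level (0.2 rad), over the caddy (within 60 mm), 50 to 200 mm above where it sat; the inner lid, untouched, is home in the mouth (3.5 mm in height, 5 mm off-centre, 0.08 rad); the caddy stands within 30 mm of its start (z of inner_lid in the frame of caddy_mouth between -0.0195 and -0.0125 m and horizontal distance between inner_lid and caddy_mouth below 0.005 m and angle between the z axis of inner_lid and the z axis of caddy, either way round below 0.08 rad and z of outer_lid in the frame of caddy_mouth between 0.058 and 0.208 m and horizontal distance between outer_lid and caddy_mouth below 0.06 m and angle between outer_lid's own z axis and vertical below 0.2 rad and contact force between the fingers and outer_lid above 1 N and contact force between outer_lid and inner_lid below 0.05 N and contact force between outer_lid and caddy below 0.05 N and contact force between the arm and inner_lid below 0.1 N and contact force between the arm and caddy below 0.1 N and linear speed of outer_lid below 0.03 m/s and linear speed of inner_lid below 0.02 m/s and distance of caddy from where it was at the start of the episode below 0.03 m and angle between caddy's own z axis and vertical below 0.06 rad); the arm keeps its last pose, push and grip.
It fails at once if the lids are parted while the inner lid is not home in the caddy (brought over separately, or the inner lid dragged up with the outer) (distance between outer_lid and inner_lid above 0.036 m and not (z of inner_lid in the frame of caddy_mouth between -0.021 and -0.011 m and horizontal distance between inner_lid and caddy_mouth below 0.006 m)).
It fails at once if a lid is tipped over (more than 0.5 rad) (angle between any of inner_lid, outer_lid's own z axis and vertical above 0.5 rad).
It fails at once if the inner lid is rammed into the caddy (over 45 N) (contact force between inner_lid and caddy above 45 N).
It fails at once if the caddy is shoved more than 30 mm or tilted more than 0.2 rad (distance of caddy from where it was at the start of the episode above 0.03 m or angle between caddy's own z axis and vertical above 0.2 rad).
It fails at once if a bystander is moved more than 30 mm (distance of any of bowl, paddle, rib from where it was at the start of the episode above 0.03 m).
It also fails if it takes over 54 s, if anything falls off the work surface, if the arm or the gripper's body presses on something with over 40 N, if the wrist force passes 120 N, or if a joint passes its speed limit or range.

## Working session

There is one attempt and no reset: what is moved stays moved. The work goes in short steps, Python scripts to look and compute and a tool call to move; the robot and the scene stay as the last step left them, time stands still between calls to the robot, and variables do not carry over. Pictures are saved under pics/ and viewed, and the job is handed in when it is done.

Besides the shell and the picture viewer there is one more tool, called after ">>>" as name(argument=value, ...), one argument or row to a line, values as JSON. play_rows: Moves the arm, as the interface text tells. Its arguments: {"type":"object","properties":{"rows":{"type":"array"},"squeeze":{"type":"number"}},"required":["rows"]}

```bash
mkdir -p pics; ls; cat > h.py <<'E'
import numpy as np, cv2
from workcell import bot
from scipy.spatial.transform import Rotation as R
def obs():
    o=bot.get_obs(); return o
def campose(n,o=None):
    m=bot.camera_model(n)
    return m
E
python3 - <<'E'
from h import *
o=bot.get_obs(); print(o)
for n in ("side","top","wrist"): print(n,bot.camera_model(n))
print(bot.pinch_z)
for n in ("side","top"):
    p,d=bot.camera(n); cv2.imwrite(f"pics/{n}0.png",p); np.save(f"pics/{n}0.npy",d)
E
```

```text
pics
{'time': 0.0, 'q': array([-7.08161599e+01,  5.01235069e+00,  1.00346333e+01,  9.50996036e+01,
        8.76582540e-04,  9.00020795e+01]), 'qd': array([-0.0363778 , -0.02407893, -0.02867649, -0.02947814,  0.04299906,
       -0.07486644]), 'joint_efforts': array([ 6.83070375e-04, -5.20390427e+01,  4.64802718e+01,  1.63994957e-02,
        5.71796579e-05,  1.69467949e-06]), 'ee_pos': array([ 0.18065964, -0.51924205,  0.23057268]), 'tcp_rot': array([179.35254923,  89.92267408, 108.53430919]), 'wrist_force': array([-0.30998146, -0.71644087, -0.58869484]), 'torque': array([0.00683544, 0.03624139, 0.01153818]), 'opening': 0.08531770612177246}
side {'fx': 487.1287284892668, 'fy': 487.1287284892668, 'cx': 314.84567280740924, 'cy': 254.8357383121407, 'k1': 0.02632100709495195, 'origin': array([ 0.35072454, -0.54978664,  0.57930306]), 'attitude': array([-128.92734548,    1.20976788,  -22.12784577])}
top {'fx': 497.89719515617935, 'fy': 497.89719515617935, 'cx': 314.12577693078305, 'cy': 243.88020976367207, 'k1': -0.10838175812094472, 'origin': array([0.4745109 , 0.02303139, 0.88107932]), 'attitude': array([-171.89893856,   -1.45275594,  -88.58733529])}
wrist {'fx': 336.17176598312034, 'fy': 336.17176598312034, 'cx': 318.87966710517645, 'cy': 242.09910639536764, 'k1': -0.025558013669220784, 'mount': array([[ 1.16921765e-04, -3.13939001e-01,  9.49443147e-01,
        -1.43305797e-01],
       [ 1.75296846e-03, -9.49441631e-01, -3.13938715e-01,
         8.05797833e-02],
       [ 9.99998457e-01,  1.70105016e-03,  4.39314776e-04,
         3.60910103e-04],
       [ 0.00000000e+00,  0.00000000e+00,  0.00000000e+00,
         1.00000000e+00]])}
0.0187
```

View pics/side0.png

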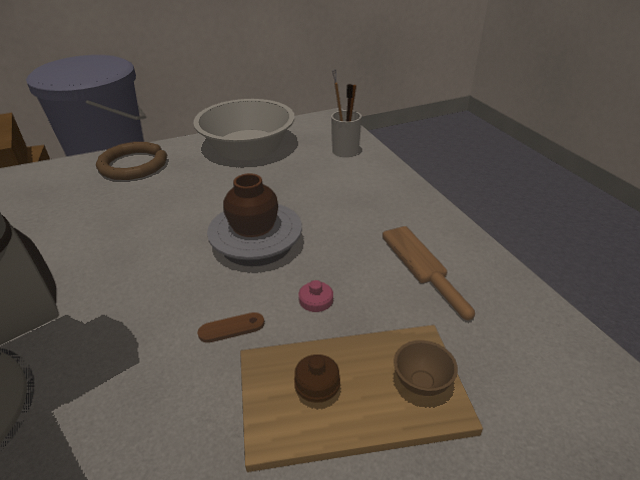

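View pics/top0.png

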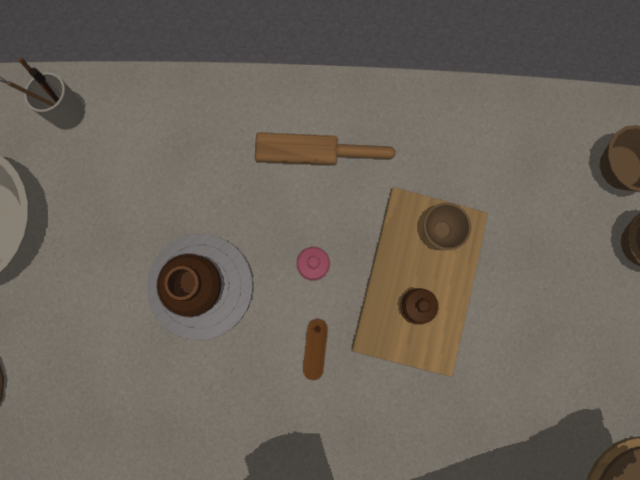

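```bash
cat >> h.py <<'E'
def cam(n,o=None):
    m=bot.camera_model(n); K=(m['fx'],m['fy'],m['cx'],m['cy'],m['k1'])
    if n=='wrist':
        T=np.eye(4);T[:3,:3]=R.from_euler('xyz',o['tcp_rot'],degrees=True).as_matrix();T[:3,3]=o['ee_pos']
        T=T@m['mount']; return K,T[:3,3],T[:3,:3]
    return K,np.array(m['origin']),R.from_euler('xyz',m['attitude'],degrees=True).as_matrix()
def rays(C,uv):
    (fx,fy,cx,cy,k1),o,A=C
    uv=np.atleast_2d(np.asarray(uv,float))
    s=cv2.undistortPoints(uv[:,None,:],np.array([[fx,0,cx],[0,fy,cy],[0,0,1]]),np.array([k1,0,0,0.]))[:,0]
    return s,np.c_[s,np.ones(len(s))]@A.T
def plane(C,uv,z):
    s,r=rays(C,uv); return C[1]+r*((z-C[1][2])/r[:,2])[:,None]
def deproj(C,uv,d):
    s,r=rays(C,uv); return C[1]+r*np.asarray(d)[:,None]
def proj(C,P):
    (fx,fy,cx,cy,k1),o,A=C
    p=(np.atleast_2d(P)-o)@A; s=p[:,:2]/p[:,2:]; s=s*(1+k1*(s**2).sum(1,keepdims=True))
    return s*[fx,fy]+[cx,cy]
def cloud(C,d,roi):
    x0,x1,y0,y1=roi; v,u=np.mgrid[y0:y1,x0:x1]; u=u.ravel();v=v.ravel();dd=d[v,u];k=dd>0
    return np.c_[u,v][k],deproj(C,np.c_[u,v][k],dd[k])
def circ(P):
    A=np.c_[2*P[:,0],2*P[:,1],np.ones(len(P))];b=(P[:,:2]**2).sum(1)
    x=np.linalg.lstsq(A,b,rcond=None)[0];return x[0],x[1],np.sqrt(x[2]+x[0]**2+x[1]**2)
E
python3 - <<'E'
from h import *
for n,rp,rc,rb in (("top",(395,447,282,330),(150,225,250,322),(350,490,185,378)),("side",(285,350,345,410),(215,285,170,240),(240,480,325,470))):
    p=cv2.imread(f"pics/{n}0.png");d=np.load(f"pics/{n}0.npy");C=cam(n)
    for nm,r in (("pair",rp),("caddy",rc)):
        uv,P=cloud(C,d,r)
        zz=np.histogram(P[:,2],bins=np.arange(-.01,.16,.005)); print(n,nm,[(round(a,3),c) for a,c in zip(zz[1],zz[0]) if c])
        for lo,hi in ((.032,.043),(.056,.066),(.072,.085)) if nm=="pair" else ((.1,.112),(.13,.145)):
            k=(P[:,2]>lo)&(P[:,2]<hi)
            if k.sum()>5: print(lo,hi,k.sum(),P[k].min(0).round(4),P[k].max(0).round(4),P[k].mean(0).round(4),"circ",np.round(circ(P[k]),4))
    uv,P=cloud(C,d,rb)
E
python3 - <<'E'
import cv2
from h import *
p=cv2.imread("pics/top0.png")
a=cv2.resize(p[275:335,385:455],None,fx=5.7,fy=5,interpolation=cv2.INTER_CUBIC)
b=cv2.resize(p[245:325,145:255],None,fx=3.6,fy=3.75,interpolation=cv2.INTER_CUBIC)
s=cv2.imread("pics/side0.png")
c=cv2.resize(s[340:415,270:370],(399,300),interpolation=cv2.INTER_CUBIC)
e=cv2.resize(s[160:260,200:310],(396,300),interpolation=cv2.INTER_CUBIC)
cv2.imwrite("pics/crop.png",np.vstack([np.hstack([cv2.resize(a,(399,300)),cv2.resize(b,(396,300))]),np.hstack([c,e])]))
E
```

```text
top pair [(np.float64(0.01), np.int64(9)), (np.float64(0.015), np.int64(1109)), (np.float64(0.02), np.int64(235)), (np.float64(0.03), np.int64(1)), (np.float64(0.035), np.int64(23)), (np.float64(0.04), np.int64(70)), (np.float64(0.045), np.int64(22)), (np.float64(0.05), np.int64(24)), (np.float64(0.055), np.int64(133)), (np.float64(0.06), np.int64(675)), (np.float64(0.065), np.int64(30)), (np.float64(0.07), np.int64(8)), (np.float64(0.075), np.int64(82)), (np.float64(0.08), np.int64(65))]
0.032 0.043 75 [ 0.4629 -0.1789  0.034 ] [ 0.5238 -0.1435  0.043 ] [ 0.4903 -0.1552  0.0406] circ [ 0.4936 -0.1744  0.0304]
0.056 0.066 823 [ 0.4649 -0.2039  0.0564] [ 0.5228 -0.1459  0.0658] [ 0.4932 -0.1733  0.0618] circ [ 0.4934 -0.1747  0.0225]
0.072 0.085 153 [ 0.4829 -0.1849  0.0724] [ 0.504  -0.1639  0.0837] [ 0.4933 -0.174   0.0796] circ [ 0.4933 -0.1742  0.008 ]
top caddy [(np.float64(-0.005), np.int64(55)), (np.float64(0.0), np.int64(123)), (np.float64(0.035), np.int64(671)), (np.float64(0.04), np.int64(1280)), (np.float64(0.045), np.int64(388)), (np.float64(0.05), np.int64(89)), (np.float
[... 2024 characters left out ...]
75), np.int64(95)), (np.float64(0.08), np.int64(128)), (np.float64(0.085), np.int64(131)), (np.float64(0.09), np.int64(134)), (np.float64(0.095), np.int64(191)), (np.float64(0.1), np.int64(206)), (np.float64(0.105), np.int64(204)), (np.float64(0.11), np.int64(319)), (np.float64(0.115), np.int64(187)), (np.float64(0.12), np.int64(111)), (np.float64(0.125), np.int64(119)), (np.float64(0.13), np.int64(133)), (np.float64(0.135), np.int64(193)), (np.float64(0.14), np.int64(1))]
0.1 0.112 550 [0.4693 0.1555 0.1   ] [0.5641 0.2376 0.112 ] [0.5104 0.1788 0.1065] circ [0.5166 0.2031 0.0409]
0.13 0.145 327 [0.4908 0.179  0.13  ] [0.5415 0.2331 0.1405] [0.5159 0.2026 0.1356] circ [0.5165 0.2038 0.0234]
```

View pics/crop.png

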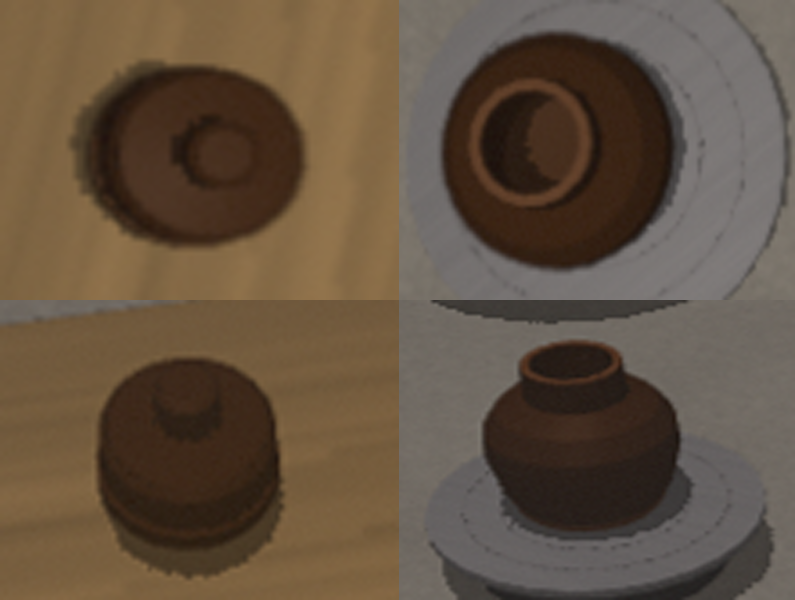

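```bash
cat >> h.py <<'E'
def goto(target,o=None):
    o=o or bot.get_obs();M=R.from_euler('xyz',o['tcp_rot'],degrees=True).as_matrix()
    d=np.array(target)-o['ee_pos'];return (M.T@d*100).round(2)
def ax():
    return R.from_euler('xyz',bot.get_obs()['tcp_rot'],degrees=True).as_matrix().round(4)
PAIR=np.array([.4933,-.1746]); MOUTH=np.array([.5165,.2037])
E
python3 - <<'E'
from h import *
print(ax()); print(goto([*PAIR,.17]),goto([*PAIR,.23]))
C=cam('top');d=np.load("pics/top0.npy")
uv,P=cloud(C,d,(415,475,200,255));k=P[:,2]>.045;print(circ(P[k]),P[k].min(0),P[k].max(0))
E
```

```text
[[-4.000e-04  9.445e-01  3.286e-01]
 [ 1.200e-03  3.286e-01 -9.445e-01]
 [-1.000e+00 -0.000e+00 -1.300e-03]]
[  6.09  40.85 -22.27] [  0.09  40.85 -22.28]
(np.float64(0.6289577735663711), np.float64(-0.2194594389060316), np.float64(0.03659220712786394)) [ 0.5893115  -0.26086436  0.04501623] [ 0.66947218 -0.17989802  0.06428521]
```

>>> play_rows(
  rows=[
    [[0.5,3.4,-1.9],-2,8.5],
    [[1,6.8,-3.8],-4,8.5],
    [[1.5,10.2,-5.6],-6,8.5],
    [[2,13.6,-7.4],-8,8.5],
    [[2.5,17,-9.3],-10,8.5],
    [[3,20.4,-11.1],-12,8.5],
    [[3.5,23.8,-13],-15,8.5],
    [[4,27.2,-14.8],-17,8.5],
    [[4.5,30.6,-16.7],-19,8.5],
    [[5,34,-18.5],-21,8.5],
    [[5.5,37.4,-20.4],-23,8.5],
    [[6.1,40.85,-22.3],-25,8.5],
  ],
)

```text
time: 1.1
ee_pos: [0.4941, -0.1729, 0.17]
tcp_rot: [-34.9, 90.0, -80.6]
wrist_force: [0.4, -1.5, -0.8]
opening: 0.0852
```

>>> play_rows(
  rows=[
    [[0,0,0],0,8.5],
    [[0,0,0],0,8.5],
    [[0,0,0],0,8.5],
  ],
)

```text
time: 1.35
ee_pos: [0.493, -0.1746, 0.17]
tcp_rot: [-134.2, 89.9, -180.0]
wrist_force: [0.1, -0.8, -0.1]
opening: 0.0852
```

```bash
python3 - <<'E'
from h import *
o=bot.get_obs();p,d=bot.camera('wrist');cv2.imwrite("pics/w1.png",p);np.save("pics/w1.npy",d)
print(o['ee_pos'],o['q'].round(1),ax(),o['time']);print(goto([*PAIR,.07]))
C=cam('wrist',o)
uv,P=cloud(C,d,(0,640,0,480))
M=R.from_euler('xyz',o['tcp_rot'],degrees=True).as_matrix();T=(P-o['ee_pos'])@M
k=(T[:,0]<.02)&(np.abs(T[:,1])<.02)
print(T[k].min(0),T[k].max(0)); 
k2=k&(np.abs(T[:,2])<.06);
for s in (1,-1):
    q=T[k2&(s*T[:,2]>.02)];print(len(q),np.percentile(q[:,0],[50,90,99,100]).round(4),q[q[:,0]>-.03].min(0).round(4),q[q[:,0]>-.03].max(0).round(4))
k=(P[:,2]>.072)&(P[:,2]<.085)&(np.hypot(*(P[:,:2]-PAIR).T)<.03);print(P[k].mean(0),circ(P[k]))
k=(P[:,2]>.055)&(P[:,2]<.066)&(np.hypot(*(P[:,:2]-PAIR).T)<.04);print(P[k].mean(0),circ(P[k]),P[k].min(0),P[k].max(0))
E
```

```text
[ 0.49296655 -0.17459764  0.17000146] [-19.5   0.5  -1.4  88.2  -0.  116.3] [[-4.000e-04  7.177e-01  6.964e-01]
 [-1.000e-04  6.964e-01 -7.177e-01]
 [-1.000e+00 -4.000e-04 -2.000e-04]] 1.35
[10.03  0.08 -0.  ]
[-0.09921449 -0.01390482 -0.07412712] [-0.01313999  0.01999947  0.07490858]
13537 [-0.0706 -0.0341 -0.0177 -0.0132] [-0.03   -0.0113  0.0423] [-0.0132  0.0118  0.0569]
14307 [-0.0717 -0.0349 -0.0179 -0.0131] [-0.03   -0.012  -0.0561] [-0.0131  0.0117 -0.0414]
[ 0.49494579 -0.17362707  0.07983191] (np.float64(0.4945825031279325), np.float64(-0.17395086486928163), np.float64(0.007760693889575875))
[ 0.49641044 -0.17216833  0.06197902] (np.float64(0.4942545638023372), np.float64(-0.1742600225246853), np.float64(0.02212670641857361)) [ 0.46473841 -0.20369609  0.055017  ] [ 0.52319184 -0.14525469  0.06559537]
```

View pics/w1.png

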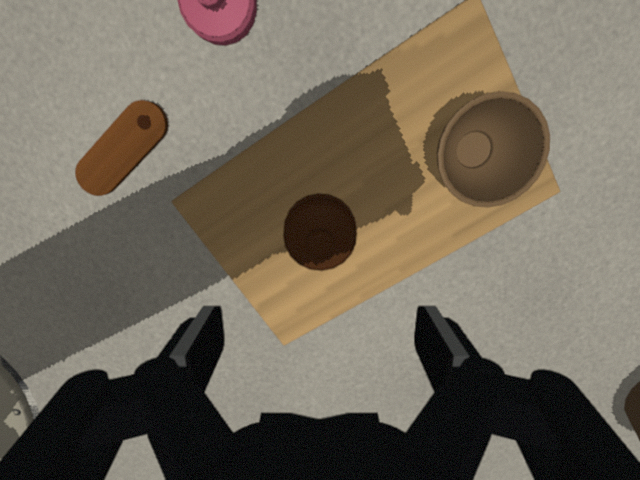

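>>> play_rows(
  rows=[
    [[2.5,0,0],0,8.5],
    [[5,0,0],0,8.5],
    [[7,0.05,0.03],0,8.5],
    [[9,0.05,0.03],0,8.5],
    [[10.5,0.05,0.03],0,8.5],
    [[12,0.05,0.03],0,8.5],
    [[13.2,0.05,0.03],0,8.5],
    [[14.2,0.05,0.03],0,8.5],
    [[14.9,0.05,0.03],0,8.5],
    [[15.3,0.05,0.03],0,8.5],
    [[15.3,0.05,0.03],0,8.5],
    [[15.3,0.05,0.03],0,8.5],
  ],
)

```text
time: 2.4
ee_pos: [0.494, -0.1746, 0.0177]
tcp_rot: [28.6, 90.0, -17.2]
wrist_force: [-0.2, 0.1, 0.8]
opening: 0.0851
```

```bash
python3 - <<'E'
from h import *
o=bot.get_obs();p,d=bot.camera('wrist');cv2.imwrite("pics/w2.png",p)
print(o['ee_pos'],o['wrist_force'],o['torque'],o['opening'])
E
```

```text
[ 0.49403188 -0.17464074  0.01772994] [-0.15617221  0.05912503  0.78927122] [0.05348952 0.05865777 0.00326757] 0.08512228442037353
```

View pics/w2.png

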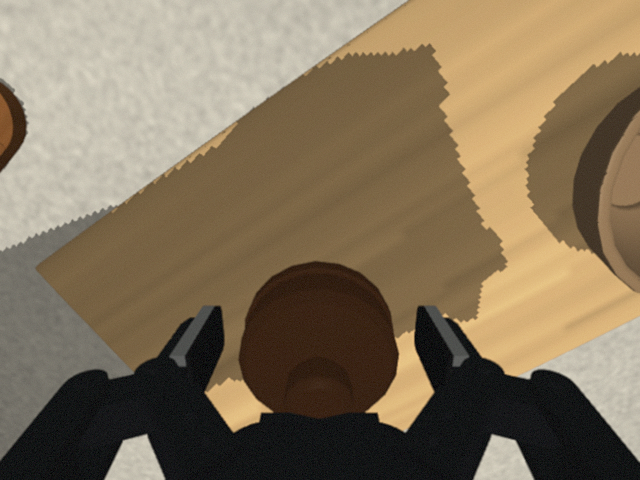

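>>> play_rows(
  rows=[
    [[0,0,0],0,6.8],
    [[0,0,0],0,6.4],
    [[0,0,0],0,6.2],
    [[0,0,0],0,6.0],
    [[0,0,0],0,5.8],
    [[0,0,0],0,5.5],
    [[0,0,0],0,5.5],
    [[0,0,0],0,5.5],
  ],
  squeeze=35,
)

```text
time: 3.12
ee_pos: [0.4941, -0.1745, 0.018]
tcp_rot: [33.9, 90.0, -11.9]
wrist_force: [-1.2, 0.2, 4.0]
opening: 0.0596
```

```bash
python3 - <<'E'
from h import *
o=bot.get_obs();p,d=bot.camera('side');cv2.imwrite("pics/s3.png",cv2.resize(p[300:440,220:420],None,fx=4,fy=4))
print(o['ee_pos'],o['wrist_force'],o['torque'],o['opening'])
E
```

```text
[ 0.49405923 -0.17447891  0.01798087] [-1.16479625  0.15473823  4.02392507] [0.21831648 0.34685298 0.02178578] 0.05963638495734525
```

View pics/s3.png

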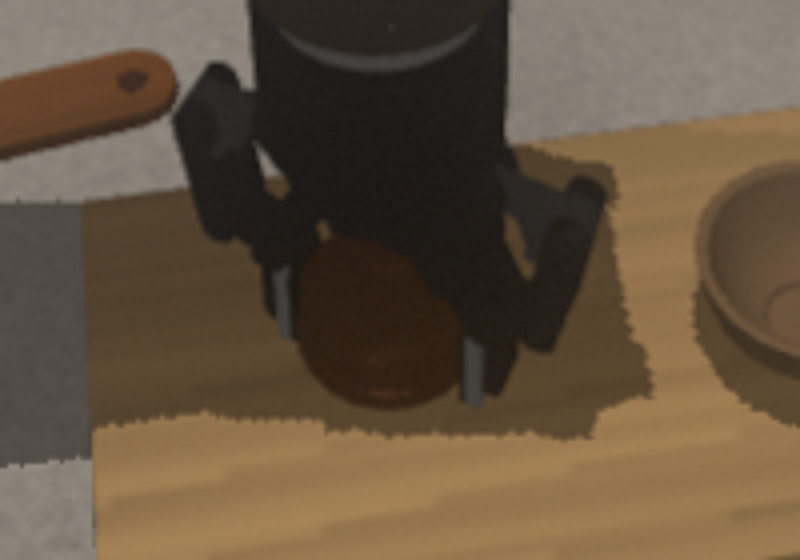

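>>> play_rows(
  rows=[
    [[-0.1,0,0],0,5.5],
    [[-0.2,0,0],0,5.5],
    [[-0.4,0,0],0,5.5],
    [[-0.6,0,0],0,5.5],
    [[-0.6,0,0],0,5.5],
  ],
)

```text
time: 3.58
ee_pos: [0.4939, -0.1745, 0.0236]
tcp_rot: [24.9, 90.0, -20.9]
wrist_force: [-0.2, 0.1, -1.7]
opening: 0.0596
```

```bash
python3 - <<'E'
from h import *
o=bot.get_obs();p,d=bot.camera('side');cv2.imwrite("pics/s4.png",cv2.resize(p[340:420,270:370],None,fx=7,fy=7,interpolation=cv2.INTER_CUBIC))
print(o['ee_pos'],o['wrist_force'],o['torque'],o['opening'])
C=cam('side');uv,P=cloud(C,d,(285,345,345,410))
k=np.hypot(P[:,0]-.494,P[:,1]+.1745)<.034
Q=P[k];h=np.hypot(Q[:,0]-.494,Q[:,1]+.1745)
for z in np.arange(.018,.07,.003):
    m=(Q[:,2]>z)&(Q[:,2]<z+.003)&(Q[:,1]<-.185)
    if m.sum(): print(round(z,3),m.sum(),np.median(h[m]).round(4))
E
```

```text
[ 0.49394765 -0.1745324   0.0235987 ] [-0.18043798  0.06773156 -1.69398084] [-0.00428605 -0.03449465  0.03739095] 0.05955660925403184
0.018 98 0.0261
0.03 3 0.0326
0.033 4 0.0323
0.036 7 0.0291
0.039 42 0.0299
0.042 47 0.0304
0.045 90 0.0292
0.048 48 0.0286
0.051 53 0.0288
0.054 45 0.0287
0.057 56 0.0289
0.06 71 0.0284
0.063 159 0.026
0.066 190 0.02
0.069 4 0.013
```

View pics/s4.png

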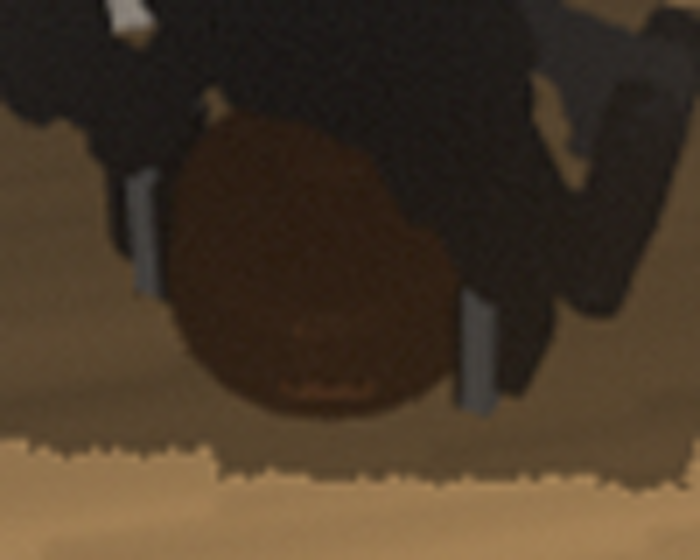

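>>> play_rows(
  rows=[
    [[-0.4,0,0],0,5.5],
    [[-1,0,0],0,5.5],
    [[-2.2,0,0],0,5.5],
    [[-3.8,0,0],0,5.5],
    [[-5.6,0,0],0,5.5],
    [[-7.6,0,0],0,5.5],
    [[-9.6,0,0],0,5.5],
    [[-11.6,0,0],0,5.5],
    [[-13.4,0,0],0,5.5],
    [[-14.6,0,0],0,5.5],
    [[-15.2,0,0],0,5.5],
    [[-15.4,0,0],0,5.5],
  ],
)

```text
time: 4.63
ee_pos: [0.4942, -0.1746, 0.1786]
tcp_rot: [27.2, 89.9, -18.6]
wrist_force: [0.2, 0.1, -2.4]
opening: 0.0598
```

```bash
python3 - <<'E'
from h import *
o=bot.get_obs();p,d=bot.camera('side');cv2.imwrite("pics/s5.png",p)
print(o['ee_pos'],o['wrist_force'],o['torque'],o['opening'],goto([*MOUTH,.175]),ax())
E
```

```text
[ 0.49420734 -0.17460883  0.1786119 ] [ 0.21954705  0.09517819 -2.44603246] [ 0.02048552 -0.00930666  0.03022008] 0.05976546914307906 [  0.29  27.97 -25.56] [[ 8.000e-04  7.171e-01  6.969e-01]
 [-3.000e-04  6.969e-01 -7.171e-01]
 [-1.000e+00  4.000e-04  8.000e-04]]
```

View pics/s5.png

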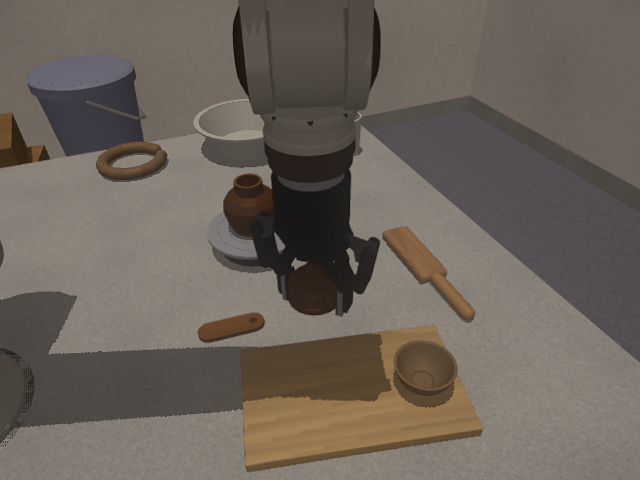

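>>> play_rows(
  rows=[
    [[0,0.3,-0.3],0,5.5],
    [[0,0.9,-0.8],0,5.5],
    [[0,1.9,-1.7],0,5.5],
    [[0,3.3,-3.0],0,5.5],
    [[0,4.9,-4.5],0,5.5],
    [[0,6.5,-5.9],0,5.5],
    [[0,8.1,-7.4],0,5.5],
    [[0,9.7,-8.9],0,5.5],
    [[0,11.3,-10.3],0,5.5],
    [[0,12.9,-11.8],0,5.5],
    [[0,14.5,-13.3],0,5.5],
    [[0,16.1,-14.7],0,5.5],
  ],
)

```text
time: 5.68
ee_pos: [0.5061, 0.0449, 0.1764]
tcp_rot: [-135.8, 89.9, 178.4]
wrist_force: [0.4, 0.0, -2.5]
opening: 0.0596
```

>>> play_rows(
  rows=[
    [[0,1.6,-1.5],0,5.5],
    [[0,3.2,-2.9],0,5.5],
    [[0,4.8,-4.4],0,5.5],
    [[0,6.4,-5.8],0,5.5],
    [[0,8.0,-7.3],0,5.5],
    [[0,9.3,-8.5],0,5.5],
    [[0,10.4,-9.5],0,5.5],
    [[0,11.2,-10.2],0,5.5],
    [[0,11.7,-10.7],0,5.5],
    [[0,11.87,-10.86],0,5.5],
    [[0,11.87,-10.86],0,5.5],
    [[0,11.87,-10.86],0,5.5],
  ],
)

```text
time: 6.68
ee_pos: [0.5162, 0.2033, 0.1771]
tcp_rot: [-90.9, 90.0, -136.7]
wrist_force: [0.3, -0.5, -2.0]
opening: 0.0597
```

```bash
python3 - <<'E'
from h import *
o=bot.get_obs();p,d=bot.camera('side');cv2.imwrite("pics/s6.png",cv2.resize(p[100:260,150:350],None,fx=4,fy=3.75))
print(o['time'],o['ee_pos'],o['wrist_force'],o['torque'],o['opening'],goto([*MOUTH,.13]),o['q'].round(1))
C=cam('side');uv,P=cloud(C,d,(210,290,120,220))
print([(round(a,3),c) for c,a in zip(*np.histogram(P[np.hypot(*(P[:,:2]-MOUTH).T)<.04][:,2],bins=np.arange(.1,.26,.005)))])
for lo,hi in ((.194,.202),(.203,.221)):
    k=(P[:,2]>lo)&(P[:,2]<hi)&(np.hypot(*(P[:,:2]-MOUTH).T)<.034);k&=p[uv[:,1],uv[:,0]].astype(int)@[-1,0,1]>10
    if k.sum()>5: print(lo,k.sum(),circ(P[k]))
E
```

```text
6.6833 [0.51617334 0.20331424 0.17714628] [ 0.2758768  -0.48530973 -2.02104102] [ 0.00544148 -0.01414688 -0.04423132] 0.05969675068492104 [ 4.73  0.06 -0.02] [ 21.5   4.9   4.   89.1  -0.  157.3]
[(np.float64(0.1), np.int64(4)), (np.float64(0.105), np.int64(72)), (np.float64(0.11), np.int64(294)), (np.float64(0.115), np.int64(182)), (np.float64(0.12), np.int64(115)), (np.float64(0.125), np.int64(117)), (np.float64(0.13), np.int64(119)), (np.float64(0.135), np.int64(204)), (np.float64(0.14), np.int64(0)), (np.float64(0.145), np.int64(0)), (np.float64(0.15), np.int64(0)), (np.float64(0.155), np.int64(0)), (np.float64(0.16), np.int64(0)), (np.float64(0.165), np.int64(0)), (np.float64(0.17), np.int64(0)), (np.float64(0.175), np.int64(22)), (np.float64(0.18), np.int64(46)), (np.float64(0.185), np.int64(30)), (np.float64(0.19), np.int64(50)), (np.float64(0.195), np.int64(106)), (np.float64(0.2), np.int64(123)), (np.float64(0.205), np.int64(113)), (np.float64(0.21), np.int64(110)), (np.float64(0.215), np.int64(178)), (np.float64(0.22), np.int64(261)), (np.float64(0.225), np.int64(62)), (np.float64(0.23), np.int64(93)), (np.float64(0.235), np.int64(138)), (np.float64(0.24), np.int64(58)), (np.float64(0.245), np.int64(98)), (np.float64(0.25), np.int64(113))]
0.194 144 (np.float64(0.5152910546610247), np.float64(0.20226527965826557), np.float64(0.02833431849796054))
0.203 418 (np.float64(0.5130862974871558), np.float64(0.19871721148859506), np.float64(0.022568951049100196))
```

View pics/s6.png

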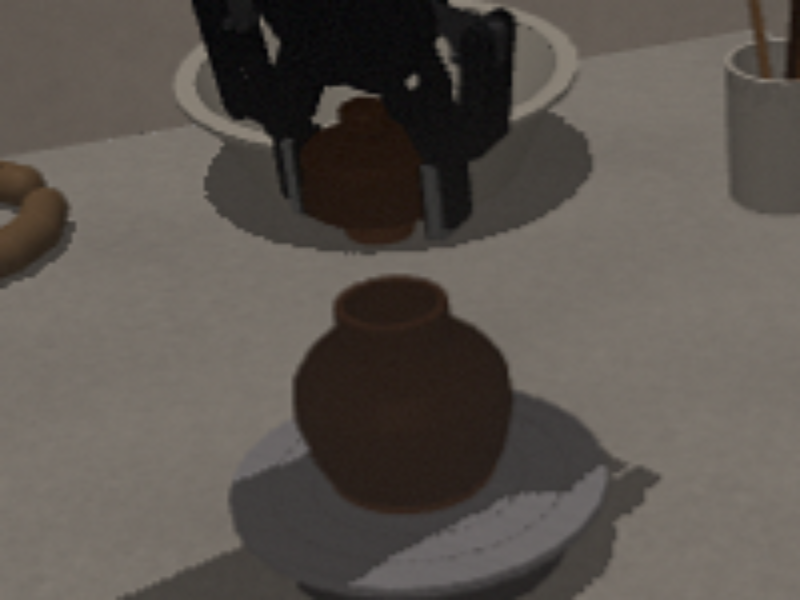

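>>> play_rows(
  rows=[
    [[0.3,0.03,0],0,5.5],
    [[0.9,0.06,0],0,5.5],
    [[1.6,0.06,0],0,5.5],
    [[2.3,0.06,0],0,5.5],
    [[3.0,0.06,0],0,5.5],
    [[3.5,0.06,0],0,5.5],
    [[3.9,0.06,0],0,5.5],
    [[4.2,0.06,0],0,5.5],
    [[4.4,0.06,0],0,5.5],
    [[4.5,0.06,0],0,5.5],
    [[4.6,0.06,0],0,5.5],
    [[4.6,0.06,0],0,5.5],
  ],
)

```text
time: 7.73
ee_pos: [0.5168, 0.2042, 0.1314]
tcp_rot: [75.3, 90.0, 29.5]
wrist_force: [0.5, -0.7, -1.6]
opening: 0.0596
```

>>> play_rows(
  rows=[
    [[0.1,0,0],0,5.5],
    [[0.2,0,0],0,5.5],
    [[0.3,0,0],0,5.5],
    [[0.4,0,0],0,5.5],
    [[0.5,0,0],0,5.5],
    [[0.5,0,0],0,5.5],
  ],
)

```text
time: 8.23
ee_pos: [0.5166, 0.2041, 0.126]
tcp_rot: [-118.4, 90.0, -164.2]
wrist_force: [0.7, 0.6, -1.9]
opening: 0.0597
```

Force still just the weight; continue in half-millimetre rows.

>>> play_rows(
  rows=[
    [[0.05,0,0],0,5.5],
    [[0.1,0,0],0,5.5],
    [[0.15,0,0],0,5.5],
    [[0.2,0,0],0,5.5],
    [[0.25,0,0],0,5.5],
    [[0.25,0,0],0,5.5],
  ],
)

```text
time: 8.73
ee_pos: [0.5167, 0.2041, 0.1237]
tcp_rot: [-104.8, 90.0, -150.6]
wrist_force: [-0.8, -1.0, -1.4]
opening: 0.0595
```

>>> play_rows(
  rows=[
    [[0.05,0,0],0,5.5],
    [[0.1,0,0],0,5.5],
    [[0.1,0,0],0,5.5],
  ],
)

```text
time: 8.98
ee_pos: [0.5167, 0.2041, 0.1227]
tcp_rot: [-121.7, 90.0, -167.5]
wrist_force: [-0.5, -0.3, -2.4]
opening: 0.0599
```

>>> play_rows(
  rows=[
    [[0.05,0,0],0,5.5],
    [[0.05,0,0],0,5.5],
  ],
)

```text
time: 9.15
ee_pos: [0.5167, 0.2041, 0.1222]
tcp_rot: [-111.0, 90.0, -156.8]
wrist_force: [0.1, 0.2, -2.4]
opening: 0.0593
```

>>> play_rows(
  rows=[
    [[0.05,0,0],0,5.5],
    [[0.05,0,0],0,5.5],
  ],
)

```text
time: 9.32
ee_pos: [0.5167, 0.2042, 0.122]
tcp_rot: [81.2, 90.0, 35.4]
wrist_force: [-0.3, 0.4, 0.1]
opening: 0.0599
```

>>> play_rows(
  rows=[
    [[0.05,0,0],0,5.5],
    [[0.05,0,0],0,5.5],
  ],
)

```text
time: 9.48
ee_pos: [0.5168, 0.2042, 0.122]
tcp_rot: [72.5, 90.0, 26.6]
wrist_force: [-2.0, -0.8, 4.6]
opening: 0.0597
```

```bash
python3 - <<'E'
from h import *
o=bot.get_obs();p,d=bot.camera('side');cv2.imwrite("pics/s7.png",cv2.resize(p[120:260,170:330],None,fx=4,fy=4,interpolation=cv2.INTER_CUBIC))
print(o['time'],o['ee_pos'],o['wrist_force'],o['opening'])
E
```

```text
9.4833 [0.51676737 0.20420838 0.12199193] [-1.98803465 -0.76582233  4.5862014 ] 0.05965542683358168
```

View pics/s7.png

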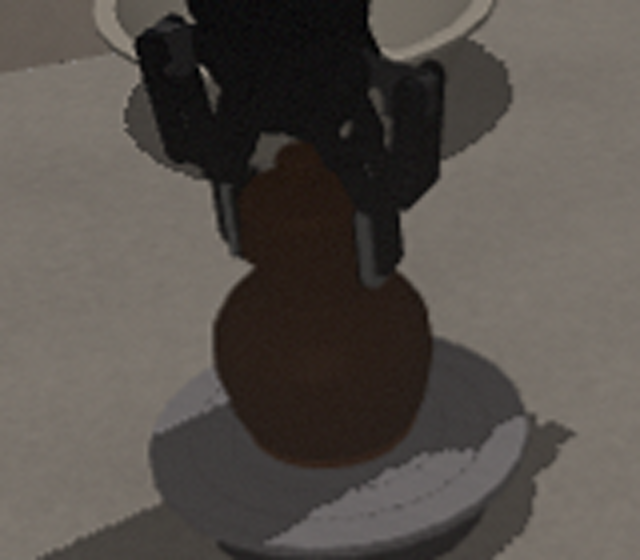

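>>> play_rows(
  rows=[
    [[0,0,0],0,6.1],
    [[0,0,0],0,6.3],
    [[0,0,0],0,6.6],
    [[0,0,0],0,7.0],
    [[0,0,0],0,7.6],
    [[0,0,0],0,8.2],
    [[0,0,0],0,8.5],
    [[0,0,0],0,8.5],
    [[0,0,0],0,8.5],
    [[0,0,0],0,8.5],
    [[0,0,0],0,8.5],
    [[0,0,0],0,8.5],
  ],
)

```text
time: 10.53
ee_pos: [0.5167, 0.2042, 0.1213]
tcp_rot: [62.8, 90.0, 16.9]
wrist_force: [-0.0, -0.0, -0.6]
opening: 0.0848
```

```bash
python3 - <<'E'
from h import *
o=bot.get_obs();p,d=bot.camera('wrist');cv2.imwrite("pics/w8.png",p)
p2,d2=bot.camera('side');cv2.imwrite("pics/s8.png",cv2.resize(p2[120:260,170:330],None,fx=4,fy=4,interpolation=cv2.INTER_CUBIC))
print(o['time'],o['ee_pos'],o['wrist_force'],o['opening'])
C=cam('side');uv,P=cloud(C,d2,(220,285,140,190));k=(np.hypot(*(P[:,:2]-MOUTH).T)<.034)
print([(round(a,3),c) for c,a in zip(*np.histogram(P[k][:,2],bins=np.arange(.1,.2,.004)))])
C=cam('wrist',o);uv,P=cloud(C,d,(0,640,0,480));
for lo,hi in((.176,.188),(.160,.17)):
    k=(P[:,2]>lo)&(P[:,2]<hi)&(np.hypot(*(P[:,:2]-MOUTH).T)<.035);print(k.sum(),P[k].mean(0),P[k].min(0),P[k].max(0),circ(P[k]))
E
```

```text
10.5333 [0.51672414 0.20419074 0.12130654] [-0.01728224 -0.01308265 -0.63424521] 0.08479757491963939
[(np.float64(0.1), np.int64(0)), (np.float64(0.104), np.int64(0)), (np.float64(0.108), np.int64(0)), (np.float64(0.112), np.int64(8)), (np.float64(0.116), np.int64(6)), (np.float64(0.12), np.int64(2)), (np.float64(0.124), np.int64(8)), (np.float64(0.128), np.int64(18)), (np.float64(0.132), np.int64(30)), (np.float64(0.136), np.int64(18)), (np.float64(0.14), np.int64(75)), (np.float64(0.144), np.int64(92)), (np.float64(0.148), np.int64(66)), (np.float64(0.152), np.int64(67)), (np.float64(0.156), np.int64(71)), (np.float64(0.16), np.int64(102)), (np.float64(0.164), np.int64(283)), (np.float64(0.168), np.int64(19)), (np.float64(0.172), np.int64(22)), (np.float64(0.176), np.int64(22)), (np.float64(0.18), np.int64(52)), (np.float64(0.184), np.int64(18)), (np.float64(0.188), np.int64(2)), (np.float64(0.192), np.int64(21))]
3052 [0.5213183  0.20792809 0.18272525] [0.50826983 0.19522386 0.17600357] [0.52850528 0.21559334 0.18662105] (np.float64(0.5200101492191517), np.float64(0.20664042362441448), np.float64(0.00683302473273225))
13140 [0.52425639 0.21083284 0.16590757] [0.4882397 0.1752359 0.1600068] [0.54690098 0.23350317 0.16940022] (np.float64(0.5196035028469984), np.float64(0.2062839215538652), np.float64(0.020581949838276672))
```

View pics/w8.png

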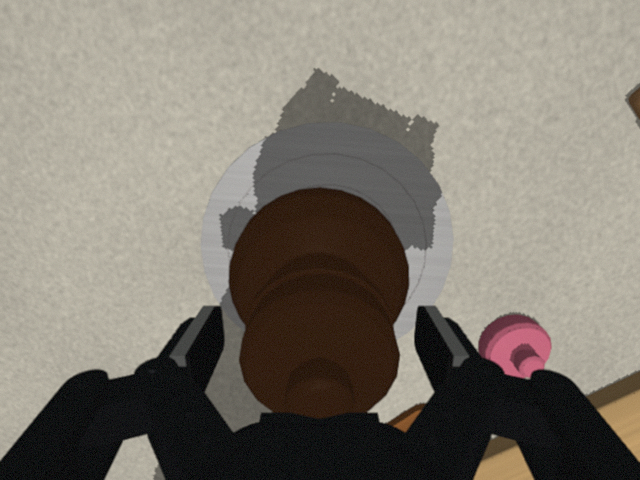

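View pics/s8.png

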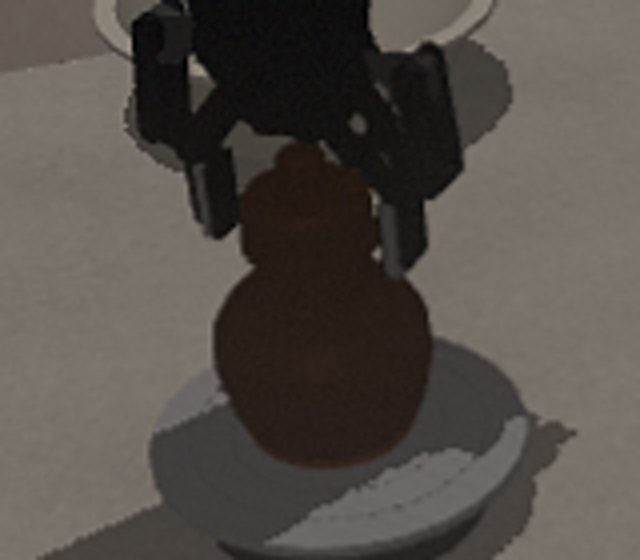

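>>> play_rows(
  rows=[
    [[-0.3,0,0],0,8.5],
    [[-1,0,0],0,8.5],
    [[-2,0,0],0,8.5],
    [[-3.2,0,0],0,8.5],
    [[-4.6,0,0],0,8.5],
    [[-6,0,0],0,8.5],
    [[-7.4,0,0],0,8.5],
    [[-8.4,0,0],0,7],
    [[-9.0,0,0],0,5],
    [[-9.4,0,0],0,4],
    [[-9.4,0,0],0,4],
    [[-9.4,0,0],0,4],
  ],
)

```text
time: 11.63
ee_pos: [0.5167, 0.2041, 0.215]
tcp_rot: [-111.8, 90.0, -157.6]
wrist_force: [-0.2, -0.0, -0.3]
opening: 0.0398
```

```bash
python3 - <<'E'
from h import *
o=bot.get_obs();p,d=bot.camera('wrist');cv2.imwrite("pics/w9.png",p)
p2,d2=bot.camera('side');cv2.imwrite("pics/s9.png",cv2.resize(p2[100:260,160:340],None,fx=3.75,fy=3.75,interpolation=cv2.INTER_CUBIC))
print(o['time'],o['ee_pos'],o['wrist_force'],o['opening'])
C=cam('wrist',o);uv,P=cloud(C,d,(0,640,0,480));
for lo,hi in((.176,.188),(.160,.17)):
    k=(P[:,2]>lo)&(P[:,2]<hi)&(np.hypot(*(P[:,:2]-MOUTH).T)<.035);print(k.sum(),P[k].mean(0),P[k].min(0),P[k].max(0),circ(P[k]))
C=cam('side');uv,P=cloud(C,d2,(220,285,140,190))
for lo,hi in((.176,.188),(.160,.17)):
    k=(P[:,2]>lo)&(P[:,2]<hi)&(np.hypot(*(P[:,:2]-MOUTH).T)<.033);print('side',k.sum(),P[k].mean(0),P[k].min(0),P[k].max(0),circ(P[k]))
print(goto([*MOUTH,.1685]))
T=(lambda P:(P-o['ee_pos'])@R.from_euler('xyz',o['tcp_rot'],degrees=True).as_matrix())(deproj(cam('wrist',o),np.c_[np.tile(np.arange(640),480),np.repeat(np.arange(480),640)][d.ravel()>0],d.ravel()[d.ravel()>0]))
for s in(1,-1):
    q=T[(s*T[:,2]>.01)&(s*T[:,2]<.06)&(abs(T[:,1])<.02)&(T[:,0]<.012)];print(q[:,0].max(),q[q[:,0]>-.02].min(0),q[q[:,0]>-.02].max(0))
E
```

```text
11.6333 [0.51667209 0.20413797 0.21496291] [-0.22044394 -0.04203001 -0.33186912] 0.03983738077648703
1154 [0.51831033 0.20528956 0.1836561 ] [0.50656391 0.19379017 0.17602969] [0.5277582  0.21494339 0.18649232] (np.float64(0.517804006308788), np.float64(0.20480555512951687), np.float64(0.007792298669571233))
5169 [0.52014789 0.20717892 0.16599442] [0.48786948 0.17519712 0.16001603] [0.54621006 0.2333693  0.16953712] (np.float64(0.5172904347392564), np.float64(0.20438074322089045), np.float64(0.022064634188484353))
side 95 [0.51557192 0.20052214 0.18195154] [0.50592144 0.19200165 0.17609586] [0.52602275 0.2140045  0.18519521] (np.float64(0.5162045303013898), np.float64(0.20259901910739145), np.float64(0.008024832939587334))
side 406 [0.51446016 0.19505168 0.16498294] [0.48784619 0.17408367 0.16001788] [0.54506994 0.22797859 0.16985892] (np.float64(0.5158487757091077), np.float64(0.20104513374693786), np.float64(0.02086430950020396))
[ 4.6  -0.02  0.03]
-0.0009065800001275213 [-0.01997507 -0.01163797  0.02009579] [-0.00090658  0.01186135  0.03422628]
-0.0012126976886723166 [-0.01998388 -0.01152541 -0.03293395] [-0.0012127   0.01165323 -0.01918697]
```

View pics/w9.png

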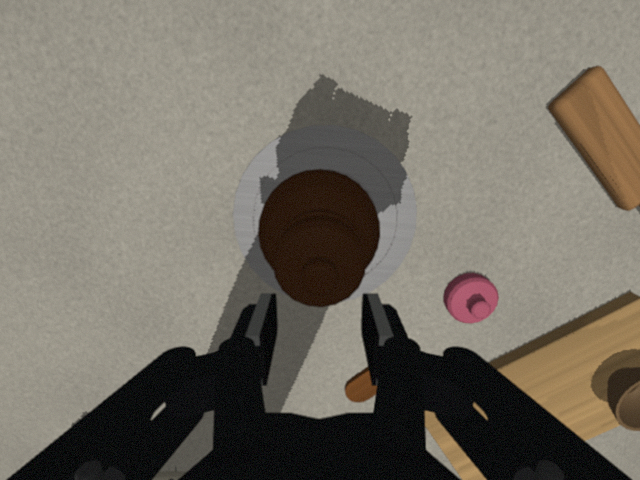

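View pics/s9.png

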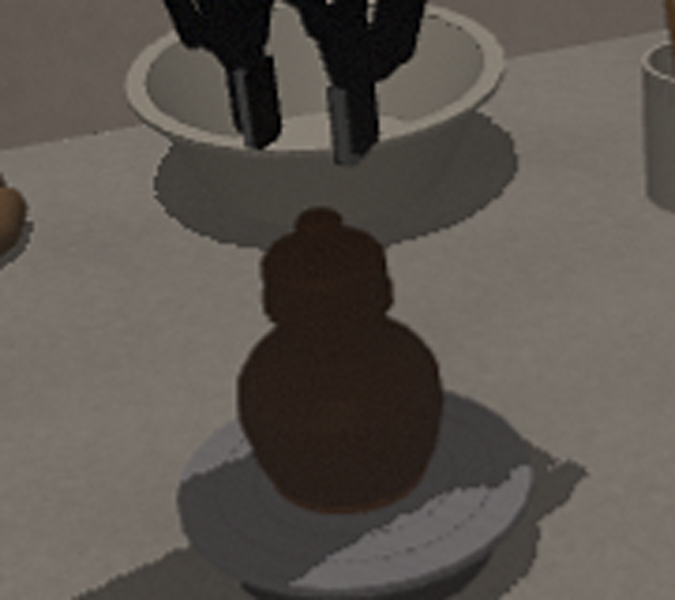

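>>> play_rows(
  rows=[
    [[0.4,0,0],0,4],
    [[1.0,0,0],0,4],
    [[1.7,0,0],0,4],
    [[2.4,0,0],0,4],
    [[3.0,0,0],0,4],
    [[3.5,0,0],0,4],
    [[3.9,0,0],0,4],
    [[4.2,0,0],0,4],
    [[4.4,0,0],0,4],
    [[4.5,0,0],0,4],
    [[4.55,0,0],0,4],
    [[4.55,0,0],0,4],
  ],
)

```text
time: 12.73
ee_pos: [0.5168, 0.2042, 0.1699]
tcp_rot: [77.1, 90.0, 31.2]
wrist_force: [0.5, -0.0, 0.1]
opening: 0.0397
```

>>> play_rows(
  rows=[
    [[0,0,0],0,3.4],
    [[0,0,0],0,2.8],
    [[0,0,0],0,2.5],
    [[0,0,0],0,2.3],
    [[0,0,0],0,2.1],
    [[0,0,0],0,1.8],
    [[0,0,0],0,1.6],
    [[0,0,0],0,1.6],
    [[0,0,0],0,1.6],
  ],
  squeeze=30,
)

```text
time: 13.48
ee_pos: [0.5168, 0.2042, 0.17]
tcp_rot: [63.2, 90.0, 17.4]
wrist_force: [0.3, 0.2, 3.4]
opening: 0.0197
```

```bash
python3 - <<'E'
from h import *
o=bot.get_obs()
p2,d2=bot.camera('side');cv2.imwrite("pics/s10.png",cv2.resize(p2[100:260,160:340],None,fx=3.75,fy=3.75,interpolation=cv2.INTER_CUBIC))
print(o['time'],o['ee_pos'],o['wrist_force'],o['torque'],o['opening'])
E
```

```text
13.4833 [0.51678001 0.20418011 0.17003522] [0.33228255 0.21613494 3.35896464] [-0.12759391  0.09755859 -0.00927704] 0.01969832319267998
```

View pics/s10.png

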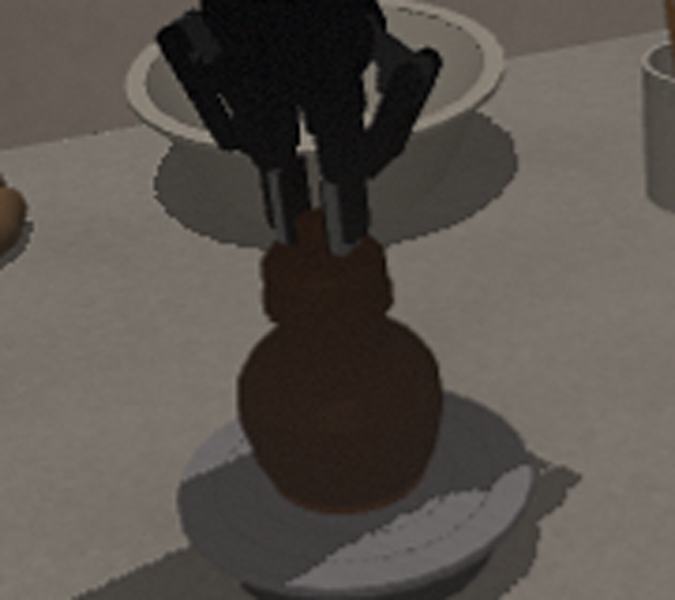

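>>> play_rows(
  rows=[
    [[-0.1,0,0],0,1.6],
    [[-0.2,0,0],0,1.6],
    [[-0.35,0,0],0,1.6],
    [[-0.5,0,0],0,1.6],
    [[-0.7,0,0],0,1.6],
    [[-0.9,0,0],0,1.6],
    [[-1.2,0,0],0,1.6],
    [[-1.5,0,0],0,1.6],
    [[-1.5,0,0],0,1.6],
  ],
)

```text
time: 14.28
ee_pos: [0.517, 0.2042, 0.1856]
tcp_rot: [67.1, 89.9, 21.3]
wrist_force: [0.6, -0.1, -0.1]
opening: 0.0198
```

```bash
python3 - <<'E'
from h import *
o=bot.get_obs()
p2,d2=bot.camera('side');cv2.imwrite("pics/s11.png",cv2.resize(p2[100:260,160:340],None,fx=3.75,fy=3.75,interpolation=cv2.INTER_CUBIC))
print(o['time'],o['ee_pos'],o['wrist_force'],o['torque'],o['opening'])
E
```

```text
14.2833 [0.51695098 0.20424853 0.18563907] [ 0.64443657 -0.06562199 -0.08982356] [-0.02198261  0.00993957 -0.07444829] 0.01983713131497033
```

View pics/s11.png

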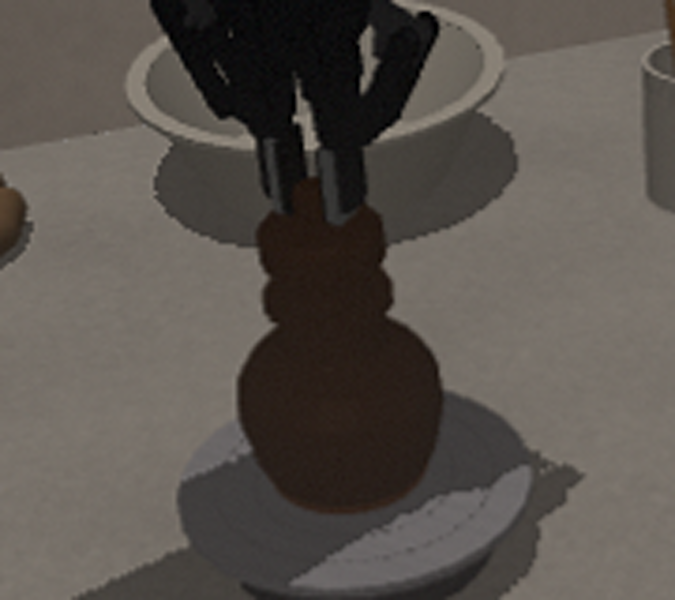

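The outer lid has risen alone, and the inner flange (about (328,300) in the crop) has stayed on the neck. I'll lift on.

>>> play_rows(
  rows=[
    [[-0.3,0,0],0,1.6],
    [[-0.9,0,0],0,1.6],
    [[-1.8,0,0],0,1.6],
    [[-2.9,0,0],0,1.6],
    [[-4.0,0,0],0,1.6],
    [[-5.2,0,0],0,1.6],
    [[-6.3,0,0],0,1.6],
    [[-7.3,0,0],0,1.6],
    [[-8.1,0,0],0,1.6],
    [[-8.6,0,0],0,1.6],
    [[-8.8,0,0],0,1.6],
    [[-8.8,0,0],0,1.6],
  ],
)

```text
time: 15.33
ee_pos: [0.5168, 0.2042, 0.2733]
tcp_rot: [69.0, 90.0, 23.2]
wrist_force: [0.3, 0.6, -0.2]
opening: 0.02
```

>>> play_rows(
  rows=[
    [[0,0,0],0,1.6],
    [[0,0,0],0,1.6],
    [[0,0,0],0,1.6],
    [[0,0,0],0,1.6],
    [[0,0,0],0,1.6],
    [[0,0,0],0,1.6],
  ],
)

```text
time: 15.83
ee_pos: [0.5166, 0.2041, 0.2727]
tcp_rot: [-112.5, 90.0, -158.3]
wrist_force: [-0.9, -0.1, -1.0]
opening: 0.0195
```

```bash
python3 - <<'E'
from h import *
o=bot.get_obs()
p2,d2=bot.camera('side');cv2.imwrite("pics/s12.png",cv2.resize(p2[60:260,150:350],None,fx=3,fy=3,interpolation=cv2.INTER_CUBIC))
print(o['time'],o['ee_pos'],o['wrist_force'],o['opening'],abs(o['qd']).max())
C=cam('side');uv,P=cloud(C,d2,(210,290,90,200))
for nm,lo,hi in(('inner flange',.138,.149),('boss',.149,.156),('skirt',.245,.262),('cap',.262,.275)):
    k=(P[:,2]>lo)&(P[:,2]<hi)&(np.hypot(*(P[:,:2]-MOUTH).T)<.036);print(nm,k.sum(),P[k].min(0).round(4),P[k].max(0).round(4),np.round(circ(P[k]),4))
k=(P[:,2]>.1)&(np.hypot(*(P[:,:2]-MOUTH).T)<.036)
print([(round(a,3),c) for c,a in zip(*np.histogram(P[k][:,2],bins=np.arange(.12,.3,.004))) if c])
E
```

```text
15.8333 [0.5166317  0.20413358 0.27266952] [-0.90831129 -0.12488166 -0.95716283] 0.019496743150314078 0.12531361615560946
inner flange 350 [0.486  0.1725 0.1381] [0.5471 0.2329 0.1489] [0.5164 0.2035 0.0265]
boss 198 [0.4967 0.1837 0.1492] [0.5364 0.2257 0.1557] [0.5164 0.2036 0.0155]
skirt 285 [0.4875 0.1728 0.2486] [0.5445 0.2096 0.262 ] [0.5166 0.2044 0.0285]
cap 404 [0.4884 0.1733 0.2621] [0.5456 0.2234 0.275 ] [0.5155 0.1986 0.0197]
[(np.float64(0.12), np.int64(56)), (np.float64(0.124), np.int64(58)), (np.float64(0.128), np.int64(55)), (np.float64(0.132), np.int64(40)), (np.float64(0.136), np.int64(27)), (np.float64(0.14), np.int64(67)), (np.float64(0.144), np.int64(247)), (np.float64(0.148), np.int64(108)), (np.float64(0.152), np.int64(100)), (np.float64(0.156), np.int64(44)), (np.float64(0.16), np.int64(2)), (np.float64(0.248), np.int64(60)), (np.float64(0.252), np.int64(87)), (np.float64(0.256), np.int64(87)), (np.float64(0.26), np.int64(94)), (np.float64(0.264), np.int64(207)), (np.float64(0.268), np.int64(131)), (np.float64(0.272), np.int64(31)), (np.float64(0.276), np.int64(53)), (np.float64(0.28), np.int64(71)), (np.float64(0.284), np.int64(99)), (np.float64(0.288), np.int64(62)), (np.float64(0.292), np.int64(69))]
```

View pics/s12.png

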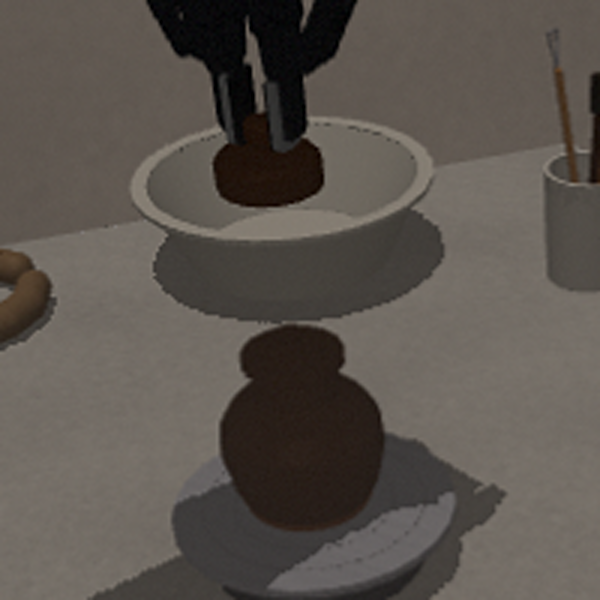

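```bash
python3 -c "
from workcell import bot
print(bot.job_done())"
```

```text
the job is handed in; nothing more can be done
None
```

The job is done and handed in at about 15.9 s of the 54 s allowed; the hand-in reported no verdict.

**What I did:** I gripped the nested pair by the inner lid's flange and lifted both together. I lowered them into the caddy's mouth, touching down at the expected height with about 7 N of pressing force. I let go there, then regripped the outer lid by its knob and raised it alone by about 10.3 cm.

**Last checks:**
- **Inner lid:** its flange lies at 0.138–0.146 m and is centred at (0.516, 0.2035), which matches the mouth I measured at the start to within about 0.2 mm. It looks level in the image.
- **Outer lid:** it is held by its knob with its skirt at about 0.249 m, level by eye in the last picture, over the caddy, and the arm was still.
- **Caddy and bystanders:** the caddy's position is unchanged by the measurement above. I did not re-measure the bowl, rib, paddle or pink lid at the end; the arm never came near them.

**Disagreement:** the reported finger opening read about 2.4 mm under the true width in both grips (59.6 mm for 62, 19.7 mm for 22). Before going on, I checked from a small first lift that the grip was on the flange, and that the lifted weight was that of both lids.

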